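# Fish the scissors out from under the monitor stand with the offset hook

## Robot

A 6-joint arm with a two-finger parallel gripper is mounted at the origin on a cart in front of the work surface, level with it; the furniture and walls round the work are solid. World frame = base frame: x ahead of the robot, y to its left, z up, the work surface at z = 0. Lengths are in mm, angles in rad, forces in N, time in s.
With the tool pointing down it reaches from about 350 to 975 mm from the base axis. Payload 7.1 kg.
Tool frame: the origin (TCP) lies midway between the tips of the shut fingers; the grasp point (between the pads) lies 19 mm behind it (ctrl.grip_depth is the distance from the TCP to the grasp point, in mm); z points along the fingers, y is the line along which they close (so a half turn about z gives the same grasp; the last joint's range is limited). The gripper opens to 88 mm and grips with 3 to 60 N. Pads are 20 mm wide; open, the fingers measure 115 mm over their backs; the gripper's body (75 mm by 178 mm) begins 61 mm behind the grasp point.
Start: joints at [1.152, 0.423, 1.63, -0, 1.089, -0.019], TCP at [243.239, 575.708, 222.675] pointing down, gripper open.
Joint ranges: [-3, 3], [-0.9, 2.11], [0.09, 2.58], [-1.31, 4.45], [0.11, 2.69], [-2.54, 2.54]. Speed limits (rad/s): [2.39, 2.39, 3.01, 3.14, 3.14, 3.14].

## Interface

Orientations are given as a rotation vector (axis times angle).
In Python, from workcell import get_obs, vision, ctrl gives the robot as it stands.
- The arm moves only by the tool step_arm, never from a script. Its argument "plan" is a list of rows, each a list of 7 numbers: the opening, from -1 (shut) to 1 (fully open), then the shift along the tool's x, y, z as a fraction of full scale, then the turn, a rotation vector about the tool's x, y, z as a fraction of full scale. In form: [[fingers, dx, dy, dz, wx, wy, wz], ...]. A call has 1 to 20 rows; each row shifts and turns the commanded pose from where the row before left it, along the tool's axes as they then stand; what a row does not reach is not made up. Full scale, the value 1, is 50 mm for a shift and 0.12 rad for a turn. A row lasts 1/8 s, in which the tool goes at most 62.5 mm and 10.7 degrees, less where a joint would pass 70% of its speed; a pose out of reach is approached as far as the arm can. A call with a number of a shift or a turn outside -1 to 1 is refused whole. A call with a gripper value outside its range is refused whole. The fingers move at their own pace and stop on an object; the grip force is fixed at half the most. Time passes only in rows, so rows that do not move let the fingers close. It gives the time, the measured TCP pose, the force, the opening and the grip force at its end, in the units of the state.
- get_obs(): the state, without advancing time (a new reading comes with each control period).
- vision.get_image(name): name is "side" or "top" or "wrist"; returns a dict with "pixels" (400x640x3 uint8, red, green, blue), "depth" (400x640 float32, mm along the optical axis (not along the pixel's ray), 0 where there is no reading), "fx", "fy", "cx", "cy" (pixels), "T" (4x4, takes a point from camera to world coordinates); the wrist camera has in their place "T_tool_cam" (4x4, takes a point from camera to tool coordinates, whose origin is the TCP and whose axes are the flange's). Camera axes: x right, y down, z forward; pixel columns grow to the right and rows downward; lengths in mm; the calibration is good to about 2 mm. The wrist camera is an equidistant fisheye: a pixel r from the principal point sees the ray r / f radians off the axis. A picture is of the moment at which its call begins: read the wrist's pose just before it.
- ctrl.close_job(): hands the job in; it is judged then, once.
The state is a dict: "t": time; "qpos": joint angles; "qvel": joint speeds; "joint_torque": joint torques, N m; "ee_pos": TCP position; "orientation": TCP orientation; "ft_force": force on the tool from outside, world axes, zero at the start; "moment": the same for the moment, N m; "width": finger opening in mm; "grasp_force": force on a finger pad.
Only numpy, scipy, OpenCV 4.12 (cv2) and the standard library are available. Lean on these libraries where they do the work, as an engineer would, in place of code of your own. Each camera call takes 0.05 s, during which the arm holds its last target. There are 200 camera calls.

## Task

The scissors have slid under the low shelf of the clear monitor stand, where fingers cannot reach. Take the wooden-handled hook, catch the scissors with its turned-down end and draw their handles out from under the shelf, then lay the hook down on the open desk, clear of the shelf, and put the scissors back, lying flat, in the black tray on top of the stand. Leave the glue stick, the stamps and the remote where they are.

Things in the scene. Friction and masses are not known exactly. Their poses are not given: they have to be found in the camera images.
- stand: clear monitor stand on dark steel tubes, fixed, left on the desk (all sizes in mm). Origin on the desk under its middle; x points INTO it from its open front, z up. Top board: x -130 to 140, y -105 to 105, underside 185 high. Lower shelf, set back: x -40 to 140, same y, underside 55 high; both 8 thick. A tin stamp pad is fixed on the lower shelf, the tray on the top board.
- shelf_edge (a point): middle of the lower front edge of the lower shelf: stand frame (-40, 0, 55). The stand's four posts (radius 6, feet radius 10) stand at stand x -20 and 125, y +-97, with rails along x at y +-97 below both boards (down to 45 high below the shelf, 172 below the top board); between the front posts it is open
- board_edge (a point): middle of the lower front edge of the top board: stand frame (-130, 0, 185). The board overhangs the shelf edge by 90, so an upright hand cannot come near the shelf: lean it back out of the front by 35 to 45 degrees, also when taking the hook by its handle
- scissors: closed scissors, black handles, 70 x 139 x 11 mm, 70-120 g, flat on the desk under the lower shelf, handles towards the stand's front, turned up to 20 degrees. Origin: underside, middle of the extents; y to the handles, z up. Blade tips y -69, rivet y -7. Handles 8 thick, y 14 to 69. Pinch across x at the waist, y -8 to 0, about 15 wide, 9 high; nearer the handles the shanks are a wedge and slip
- ring_a (a point): middle of one finger hole: scissors frame (-19, 42, 4); the hole is about 11 wide in x and 24 long in y
- ring_b (a point): middle of the other finger hole: scissors frame (19, 42, 4); same size
- hook: offset hook, 70 g, lying on the desk, pointing into the stand within 25 degrees. Origin: underside, middle of the handle; x along it to the hook end, z up. Wooden handle x -50 to 50, 18 wide in y, 24 mm high. A steel rod of radius 2.5 leaves its front, steps up to 24.5 high and runs level to x 160, where it turns straight down to the level of the underside
- hook_tip (a point): lowest point of the hook's down-turned end: hook frame (160, 0, 0.5)
- tray: shallow black open pen tray fixed on the stand's top board: outside 190 (x) x 105 (y) x 22 mm high, walls and floor 4 thick. Origin: centre of its underside, 193 above the desk; x along its length, roughly the way into the stand (within 12 degrees). The scissors fit in it lengthwise, either way round
- glue: glue stick with green cap, standing between stand and telephone, 24 across, 82 high; origin at its foot. Leave standing in place
- stamp_a: wooden rubber stamp standing beyond the telephone, to its right, 52 x 30 x 62 high; origin at its foot. Leave standing in place
- stamp_b: rubber stamp with white knob standing beyond the telephone, to its right, 29 x 29 x 72 high; origin at its foot. Leave standing in place
- remote: pale remote control lying beyond the desk telephone (fixed; world x 470 to 700 mm, y -170 to 40 mm, up to 120 mm high: keep the hand off it; the desk before it is clear), 184 x 49 x 22; origin at the centre of its underside. Leave in place

How it is judged:
By the outcome, as a careful person would: the job done as asked, in the order asked, and still so for the second after the job is handed in, with the robot touching nothing.
It also fails if it takes over 70 s, if anything falls off the work surface, if the arm or the gripper's body presses on something with over 40 N, if the wrist force passes 120 N, or if a joint passes its speed limit or range.

## Working session

There is one attempt and no reset: what is moved stays moved. The work goes in short steps, Python scripts to look and compute and a tool call to move; the robot and the scene stay as the last step left them, time stands still between calls to the robot, and variables do not carry over. Pictures are saved under pics/ and viewed, at most 10 in all, crops included, and the job is handed in when it is done.

Besides the shell and the picture viewer there is one more tool, called in YAML: its name, and indented under it one key for each argument. step_arm: Moves the arm, as the interface text tells. Its arguments: {"type":"object","properties":{"plan":{"type":"array","items":{"type":"array","items":{"type":"number","minimum":-1,"maximum":1}}}},"required":["plan"]}

```bash
mkdir -p pics; ls
cat > h.py <<'E'
import numpy as np, cv2
from scipy.spatial.transform import Rotation as R
from workcell import get_obs, vision, ctrl
def cast(im,u,v,z):
    T=im["T"]; d=T[:3,:3]@np.array([(u-im["cx"])/im["fx"],(v-im["cy"])/im["fy"],1]); o=T[:3,3]
    return o+d*(z-o[2])/d[2]
def dep(im,u,v):
    d=im["depth"][v,u]; return (im["T"]@np.array([(u-im["cx"])/im["fx"]*d,(v-im["cy"])/im["fy"]*d,d,1]))[:3]
def proj(im,p):
    c=np.linalg.inv(im["T"])@np.append(p,1); return c[0]/c[2]*im["fx"]+im["cx"],c[1]/c[2]*im["fy"]+im["cy"]
E
python3 - <<'E'
from h import *
for n in ("side","top"):
    im=vision.get_image(n); cv2.imwrite(f"pics/{n}0.png",im["pixels"][:,:,::-1])
    np.savez(f"{n}0.npz",**im)
    print(n,im["fx"],im["cx"],im["cy"],im["T"].round(3).tolist())
E
```

```text
pics
side 380.22700466506 319.7351413684538 196.8943011013294 [[0.971, -0.107, 0.213, 352.674], [-0.238, -0.512, 0.826, -645.739], [0.02, -0.852, -0.522, 580.823], [0.0, 0.0, 0.0, 1.0]]
top 455.7590770413846 322.80864568903297 196.08032076841775 [[0.164, -0.776, 0.609, -289.701], [-0.986, -0.136, 0.093, -25.48], [0.01, -0.616, -0.787, 1236.044], [0.0, 0.0, 0.0, 1.0]]
```

View pics/side0.png

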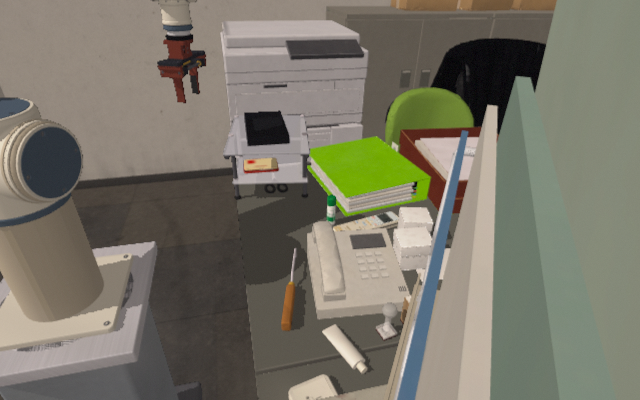

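View pics/top0.png

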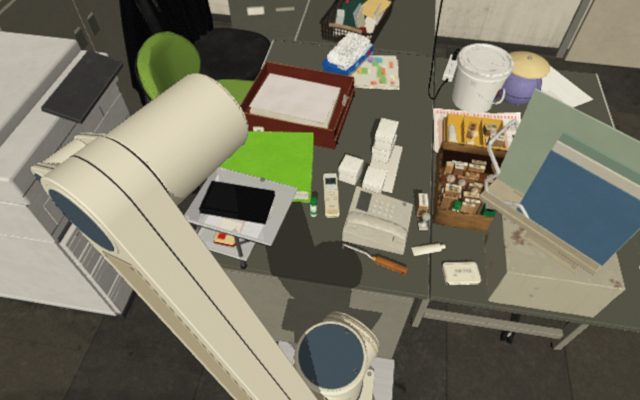

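The side view shows the stand around (270,150), with the scissors' rings at about (270,187) and (284,187). The hook handle is at (288,305) and its rod runs to (295,250). Next I'll zoom in on the stand and mask the hook.

Run:
```python
from h import *
s=dict(np.load("side0.npz")); t=dict(np.load("top0.npz"))
a=cv2.resize(s["pixels"][100:210,220:320,::-1],None,fx=5,fy=5,interpolation=cv2.INTER_CUBIC)
cv2.imwrite("pics/s_st.png",a)
b=cv2.resize(t["pixels"][165:275,175:305,::-1],None,fx=5,fy=5,interpolation=cv2.INTER_CUBIC)
cv2.imwrite("pics/t_st.png",b)
for n,im,(r0,r1,c0,c1) in (("s",s,(270,340,270,310)),("t",t,(240,280,360,415))):
    hsv=cv2.cvtColor(im["pixels"],cv2.COLOR_RGB2HSV)
    m=np.zeros(hsv.shape[:2],np.uint8); m[r0:r1,c0:c1]=cv2.inRange(hsv,(3,140,90),(20,255,255))[r0:r1,c0:c1]
    v,u=np.nonzero(m); P=np.array([dep(im,x,y) for x,y in zip(u,v)]); k=(P[:,2]>-10)&(P[:,2]<40);P=P[k]
    Q=np.array([cast(im,x,y,16) for x,y in zip(u,v)])
    rect=cv2.minAreaRect(Q[:,:2].astype(np.float32)); print(n,len(u),"z",np.percentile(P[:,2],[5,50,95]).round(1),rect, Q.mean(0).round(1))
# rod tip candidates
print("rod",cast(s,295,250,24),cast(t,344,245,24))
print("rings",cast(s,270,187,8),cast(s,284,187,8))
```

```text
s 428 z [10.4 23.1 25.1] ((427.6691589355469, -128.02584838867188), (121.4620132446289, 18.36148452758789), 74.86353302001953) [ 426.7 -131.9   16. ]
t 281 z [ 2.8 22.4 28. ] ((428.1602783203125, -123.59527587890625), (110.04559326171875, 28.29067611694336), 74.56787109375) [ 427.6 -126.    16. ]
rod [469.37076731  20.94950138  24.        ] [468.61870304  20.95593575  24.        ]
rings [453.66133434 345.26510921   8.        ] [494.6004028  336.75786521   8.        ]
```

View pics/s_st.png

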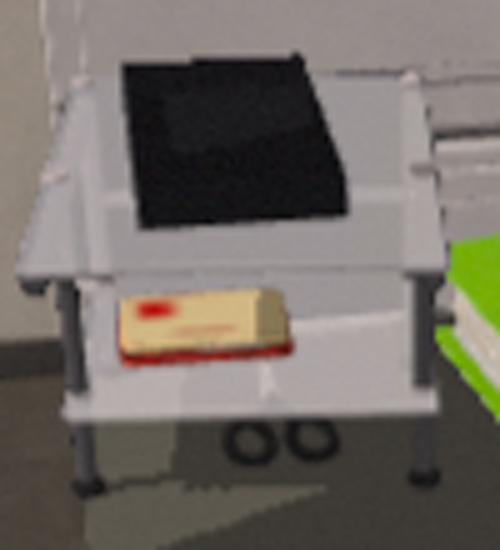

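View pics/t_st.png

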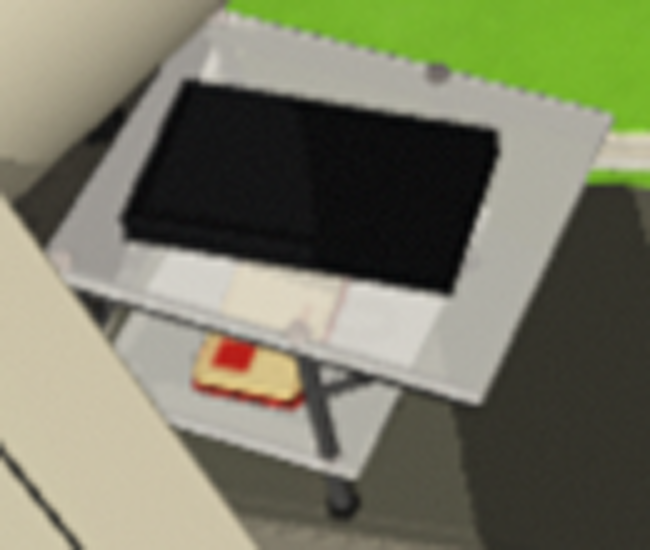

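The side crop shows the rings at crop (250,442) and (313,438), the shelf front edge from (65,415) to (438,410), and the board front corners at (22,275) and (445,272). The feet are at (88,487) and (425,477). The tray rim corners are (122,65), (303,57), (347,213) and (140,215). In the top crop, the board corners are (483,403) and (612,115), and the tray corners are (187,82), (497,130) and (455,280).

Run:
```python
from h import *
np.set_printoptions(suppress=True,precision=1)
s=dict(np.load("side0.npz")); t=dict(np.load("top0.npz"))
S=lambda x,y,z:cast(s,x/5+219.6,y/5+99.6,z)
T=lambda x,y,z:cast(t,x/5+174.6,y/5+164.6,z)
print("board front L,R",S(22,272,193),S(445,270,193),"top R,L?",T(612,115,193),T(483,400,193),T(55,250,193),T(228,12,193))
print("shelf L R",S(65,407,63),S(438,403,63), T(357,472,63))
print("feet",S(88,487,5),S(425,477,5),T(343,505,5))
print("tray side",*[S(*p,215) for p in((122,65),(303,57),(347,208),(140,222))])
print("tray top",*[T(*p,215) for p in((187,82),(497,130),(455,283),(125,225))])
print("rings",S(250,442,5),S(313,438,5))
# rings mask centroid, dark pixels
g=s["pixels"].max(2)[183:196,262:292]; print(g)
print("hook tip", [proj(t,np.array([469,21,z])) for z in (0,24)])
print(s["pixels"][235:285,285:300].max(2)[::4])
```

```text
board front L,R [335.1 202.2 193. ] [531.7 165.4 193. ] top R,L? [535.7 178.  193. ] [330.8 207.  193. ] [386.  466.3 193. ] [574.6 424.6 193. ]
shelf L R [347.2 304.1  63. ] [550.6 266.9  63. ] [347.1 297.4  63. ]
feet [354.9 312.5   5. ] [546.6 283.6   5. ] [354.7 315.6   5. ]
tray side [399.6 423.5 215. ] [502.7 418.7 215. ] [490.2 197.1 215. ] [391.8 199.4 215. ]
tray top [499.8 422.2 215. ] [496.  236.4 215. ] [387.9 234.5 215. ] [394.7 423.8 215. ]
rings [452.2 344.7   5. ] [489.9 341.8   5. ]
[[123 122 121 121 115 111 112 109 107 104 100 105 106 106  99  93  91  90
   89  88  87  87  87  92  97  95  98  98  96  93]
 [ 76  75  72  65  55  48  44  44  46  44  45  57  62  65  62  42  32  31
   40  42  39  34  31  31  51  60  60  61  63  62]
 [ 59  61  55  43  33  25  32  40  33  25  27  32  50  58  57  36  22  27
   51  52  52  42  36  29  34  56  61  60  61  63]
 [ 60  60  50  37  29  39  53  58  54  39  25  26  35  58  53  33  24  36
   57  63  58  56  47  34  28  47  59  61  62  60]
 [ 59  62  46  36  29  50  58  64  61  56  40  29  27  46  47  31  23  37
   57  61  62  61  57
[... 1290 characters left out ...]
0  92]
 [ 61  60  61  62  62  61  61  61  60  63  63  63  61  59  60]
 [ 61  61  62  61  61  61  60  61  60  62  77  67  62  62  59]
 [ 60  63  60  62  63  63  60  59  68 176 146  87  63  61  61]
 [ 59  62  62  60  61  62  61  62 154 167 129  92  68  61  62]
 [ 61  60  61  60  60  60  62  85 176 141  79  61  63  60  60]
 [ 59  62  61  60  64  61  58 151 165 112  69  60  62  62  59]
 [ 60  62  60  62  61  63  89 174 140  79  62  61  61  59  86]
 [ 60  62  62  62  62  62 188 175 108  84  88  92  92  92  91]
 [ 60  61  76  89  92  99 207 171 104  92  92  93  92  93  90]
 [ 91  93  93  91  92 123 205 156 102  92  92  92  93  92  92]
 [ 92  91  94 142 190 190 174 148 121  99  93  91  81  62  62]]
```

```bash
cat >> h.py <<'E'
np.set_printoptions(suppress=True,precision=3)
def pose(): 
    o=get_obs(); return np.array(o["ee_pos"]),R.from_rotvec(o["orientation"])
def goalR(yaw,lean,flip=False):
    # fingers lie in the vertical plane of heading yaw (deg), pointing down and forward by lean
    a,l=np.radians([yaw,lean]); h=np.array([np.cos(a),np.sin(a),0]); z=np.sin(l)*h-np.cos(l)*np.array([0,0,1])
    y=np.cross([0,0,1],h)*(-1 if flip else 1); return R.from_matrix(np.c_[np.cross(y,z),y,z])
def go(p,Rg,cur=None):
    p0,R0=cur or pose(); w=(R0.inv()*Rg).as_rotvec(); n=int(np.ceil(abs(w/.12).max()-.01)) or 1
    d=Rg.inv().apply(np.array(p)-p0); m=int(np.ceil(abs(d/50).max()-.01)) or 1
    print("turn deg",np.degrees(w).round(1),"rows",n,(w/.12/n).round(3),"| then shift mm",d.round(1),"rows",m,(d/50/m).round(3))
E
python3 - <<'E'
from h import *
p,r=pose(); print(r.as_matrix())
for f in (0,1):
    go([436,-180,330],goalR(74.4,40,f))
im=vision.get_image("wrist"); print(im["T_tool_cam"].round(3).tolist(),im["fx"])
E
```

```text
[[-0.921  0.389 -0.001]
 [ 0.389  0.921 -0.001]
 [ 0.    -0.001 -1.   ]]
turn deg [-33.9 -29.8 -92.9] rows 14 [-0.352 -0.31  -0.965] | then shift mm [ 448.1 -388.9 -517. ] rows 11 [ 0.815 -0.707 -0.94 ]
turn deg [-28.8  32.8  79. ] rows 12 [-0.35   0.397  0.958] | then shift mm [-448.1  388.9 -517. ] rows 11 [-0.815  0.707 -0.94 ]
[[0.001, -0.959, -0.283, 76.844], [1.0, 0.001, 0.0, -0.226], [-0.0, -0.283, 0.959, -162.462], [0.0, 0.0, 0.0, 1.0]] 309.70691628693146
```

step_arm:
  plan:
    - [1, 0, 0, -0.8, 0, 0, 0]
    - [1, 0, 0, -0.8, 0, 0, 0]
    - [1, 0, 0, -0.6, 0, 0, 0]
    - [1, -0.65, -0.86, 0, 0, 0, 0]
    - [1, -0.65, -0.86, 0, 0, 0, 0]
    - [1, -0.65, -0.86, 0, 0, 0, 0]
    - [1, -0.65, -0.86, 0, 0, 0, 0]
    - [1, -0.65, -0.86, 0, 0, 0, 0]
    - [1, -0.65, -0.86, 0, 0, 0, 0]
    - [1, -0.65, -0.86, 0, 0, 0, 0]
    - [1, -0.65, -0.86, 0, 0, 0, 0]
    - [1, -0.65, -0.86, 0, 0, 0, 0]
    - [1, -0.65, -0.86, 0, 0, 0, 0]
    - [1, -0.65, -0.86, 0, 0, 0, 0]
    - [1, -0.65, -0.86, 0, 0, 0, 0]
    - [1, 0, 0, 0, 0, 0, 0]

```text
t: 2.15
ee_pos: [402.0, -54.3, 332.6]
orientation: [-0.632, -3.077, 0.001]
ft_force: [-0.4, 1.3, -0.6]
width: 87.8
grasp_force: 0.0
```

Run:
```python
from h import *
print(get_obs()["qpos"])
h=np.array([np.cos(np.radians(74.4)),np.sin(np.radians(74.4)),0])
g=np.array([428,-126,0])-30*h; print(g)
go(g+[0,0,120]-40*h,goalR(74.4,40,1))
```

```text
[-0.163 -0.048  1.954 -0.     1.236 -1.329]
[ 419.932 -154.895    0.   ]
turn deg [-28.7  32.8  78.8] rows 12 [-0.348  0.397  0.955] | then shift mm [-237.8   44.4   77.9] rows 5 [-0.951  0.177  0.312]
```

step_arm:
  plan:
    - [1, 0, 0, 0, -0.348, 0.397, 0.955]
    - [1, 0, 0, 0, -0.348, 0.397, 0.955]
    - [1, 0, 0, 0, -0.348, 0.397, 0.955]
    - [1, 0, 0, 0, -0.348, 0.397, 0.955]
    - [1, 0, 0, 0, -0.348, 0.397, 0.955]
    - [1, 0, 0, 0, -0.348, 0.397, 0.955]
    - [1, 0, 0, 0, -0.348, 0.397, 0.955]
    - [1, 0, 0, 0, -0.348, 0.397, 0.955]
    - [1, 0, 0, 0, -0.348, 0.397, 0.955]
    - [1, 0, 0, 0, -0.348, 0.397, 0.955]
    - [1, 0, 0, 0, -0.348, 0.397, 0.955]
    - [1, 0, 0, 0, -0.348, 0.397, 0.955]
    - [1, -0.8, 0.15, 0.25, 0, 0, 0]
    - [1, -0.8, 0.15, 0.25, 0, 0, 0]
    - [1, -0.8, 0.15, 0.25, 0, 0, 0]
    - [1, -0.8, 0.15, 0.25, 0, 0, 0]
    - [1, -0.8, 0.15, 0.25, 0, 0, 0]
    - [1, -0.75, 0.14, 0.25, 0, 0, 0]
    - [1, 0, 0, 0, 0, 0, 0]

```text
t: 4.53
ee_pos: [409.0, -191.2, 120.9]
orientation: [-2.078, -1.583, -0.756]
ft_force: [-0.0, -0.1, 0.4]
width: 87.8
grasp_force: 0.0
```

```bash
cat >> h.py <<'E'
def wcast(im,u,v,z,p,r):
    # wrist fisheye: arrays u,v -> world points on plane z
    x=np.array(u,float)-im["cx"];y=np.array(v,float)-im["cy"];q=np.hypot(x,y)+1e-9;th=q/im["fx"]
    d=np.stack([np.sin(th)*x/q,np.sin(th)*y/q,np.cos(th)],-1); C=im["T_tool_cam"]
    d=r.apply(d@C[:3,:3].T); o=p+r.apply(C[:3,3]); return o+d*((z-o[2])/d[...,2])[...,None]
def wproj(im,P,p,r):
    C=im["T_tool_cam"]; c=(r.inv().apply(np.atleast_2d(P)-p)-C[:3,3])@C[:3,:3]
    q=np.hypot(c[:,0],c[:,1]); th=np.arctan2(q,c[:,2]); return np.c_[c[:,0]/q*th*im["fx"]+im["cx"],c[:,1]/q*th*im["fx"]+im["cy"]]
E
python3 - <<'E'
from h import *
p,r=pose(); im=vision.get_image("wrist"); cv2.imwrite("pics/w1.png",im["pixels"][:,:,::-1]); print(p,get_obs()["qpos"])
hsv=cv2.cvtColor(im["pixels"],cv2.COLOR_RGB2HSV); m=cv2.inRange(hsv,(3,140,90),(20,255,255))
n,l,st,ct=cv2.connectedComponentsWithStats(m); print([ (st[i].tolist(),ct[i].round(0)) for i in range(1,n) if st[i,4]>300])
i=1+st[1:,4].argmax(); v,u=np.nonzero(l==i); Q=wcast(im,u,v,20,p,r); print(cv2.minAreaRect(Q[:,:2].astype(np.float32)))
print(wproj(im,[[469,21,24],[469,21,0],[428,-126,24]],p,r))
E
```

```text
[ 408.97  -191.241  120.928] [-0.844  0.549  1.947  0.629  1.161 -0.986]
[([501, 0, 39, 34, 589], array([520.,  13.])), ([316, 165, 18, 101, 1615], array([324., 216.]))]
((428.0008850097656, -129.1517791748047), (103.65463256835938, 16.885374069213867), 74.63248443603516)
[[324.131  89.699]
 [324.13  102.801]
 [323.658 207.264]]
```

View pics/w1.png

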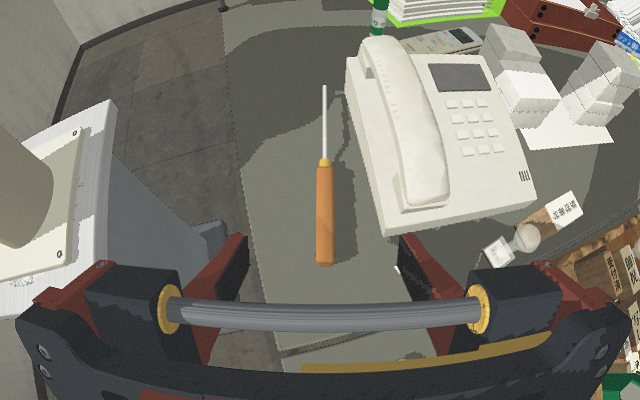

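The wrist view shows the hook handle at columns 316–334, rows 165–266, and the rod tip at (324,86). Both agree with the measured hook pose (428,-128, yaw 74.5°).

Run:
```python
from h import *
go([423.7,-143.4,8.5],goalR(74.5,40,1))
```

```text
turn deg [-0.2 -0.1  0.1] rows 1 [-0.032 -0.019  0.008] | then shift mm [-35.1   1.3 119. ] rows 3 [-0.234  0.009  0.793]
```

step_arm:
  plan:
    - [1, -0.35, 0, 0.4, 0, 0, 0]
    - [1, -0.35, 0.03, 0.5, 0, 0, 0]
    - [0.2, 0, 0, 0.5, 0, 0, 0]
    - [0.0, 0, 0, 0.5, 0, 0, 0]
    - [-0.3, 0, 0, 0.3, 0, 0, 0]
    - [-0.3, 0, 0, 0.18, 0, 0, 0]
    - [-1, 0, 0, 0, 0, 0, 0]
    - [-1, 0, 0, 0, 0, 0, 0]
    - [-1, 0, 0, 0, 0, 0, 0]
    - [-1, 0, 0, 0, 0, 0, 0]

```text
t: 5.82
ee_pos: [424.1, -145.0, 9.2]
orientation: [-2.081, -1.587, -0.758]
ft_force: [-0.9, -1.5, 3.1]
width: 17.9
grasp_force: 30.0
```

Run:
```python
from h import *
p,r=pose(); g=goalR(70,40,1)
go(p+[-60,0,40],r)
go([358,85,26.5],g,(p+[-60,0,40],r))
```

```text
turn deg [0. 0. 0.] rows 1 [0. 0. 0.] | then shift mm [ 13.6 -57.8 -40.9] rows 2 [ 0.136 -0.578 -0.409]
turn deg [-2.9 -0.   3.6] rows 1 [-0.428 -0.002  0.522] | then shift mm [149.4 -84.4 155. ] rows 4 [ 0.747 -0.422  0.775]
```

step_arm:
  plan:
    - [-1, 0.2, 0, -0.3, 0, 0, 0]
    - [-1, 0.07, -0.4, -0.3, 0, 0, 0]
    - [-1, 0, -0.4, -0.2, 0, 0, 0]
    - [-1, 0, -0.36, 0, 0, 0, 0]
    - [-1, 0, 0, 0, -0.21, 0, 0.26]
    - [-1, 0, 0, 0, -0.21, 0, 0.26]
    - [-1, 0.4, -0.2, 0.4, 0, 0, 0]
    - [-1, 0.5, -0.3, 0.55, 0, 0, 0]
    - [-1, 0.6, -0.4, 0.6, 0, 0, 0]
    - [-1, 0.6, -0.4, 0.6, 0, 0, 0]
    - [-1, 0.5, -0.3, 0.55, 0, 0, 0]
    - [-1, 0.39, -0.1, 0.4, 0, 0, 0]
    - [-1, 0, 0, 0, 0, 0, 0]
    - [-1, 0, 0, 0, 0, 0, 0]

```text
t: 7.58
ee_pos: [357.3, 85.8, 25.5]
orientation: [-2.155, -1.51, -0.783]
ft_force: [0.4, 0.1, -1.2]
width: 18.0
grasp_force: 30.0
```

Run:
```python
from h import *
p,r=pose(); im=vision.get_image("wrist"); s=vision.get_image("side"); np.savez("s1.npz",**s); np.savez("w1.npz",p=p,q=r.as_quat(),**im)
print(p,r.as_matrix()[:,2])
a=cv2.resize(im["pixels"][0:150,240:400,::-1],None,fx=4,fy=4,interpolation=cv2.INTER_CUBIC)
a=a[:440]
b=cv2.resize(s["pixels"][160:250,215:325,::-1],None,fx=4,fy=4,interpolation=cv2.INTER_CUBIC)
b=cv2.copyMakeBorder(b,0,80,0,0,0)[:440]
a=cv2.resize(a,(360,int(440*360/640))) if 0 else a[:, 100:460]
cv2.imwrite("pics/2.png",np.hstack([a,b]))
```

```text
[357.296  85.753  25.5  ] [ 0.218  0.604 -0.766]
```

View pics/2.png

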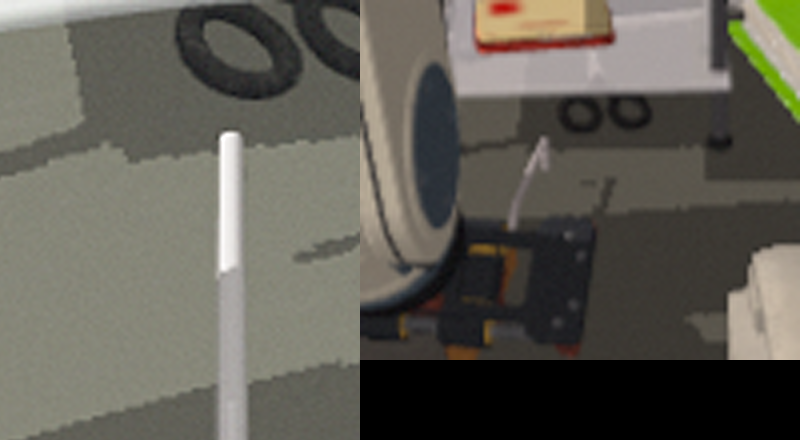

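Left half (wrist view): the rod bend is at crop (231,133), and the left ring's hole is at about (240,45), just ahead of it. Right half (side view): the hook end runs from (545,138) down to (546,168), and the rings are at (582,113) and (630,110). Next I'll measure both precisely.

Run:
```python
from h import *
w=dict(np.load("w1.npz")); s=dict(np.load("s1.npz")); p=w["p"]; r=R.from_quat(w["q"])
g=w["pixels"].max(2)[:30,300:365]
m=(g<52).astype(np.uint8); cs,hi=cv2.findContours(m,cv2.RETR_CCOMP,cv2.CHAIN_APPROX_NONE)
for c,h in zip(cs,hi[0]):
    if cv2.contourArea(c)>15:
        M=cv2.moments(c); u,v=300+M["m10"]/M["m00"],M["m01"]/M["m00"]
        print("hole" if h[3]>=0 else "outer",cv2.contourArea(c),cv2.boundingRect(c),(round(u,1),round(v,1)),wcast(w,u,v,5,p,r))
        if h[3]>=0:
            q=c[:,0]+[300,0]; Q=wcast(w,q[:,0],q[:,1],5,p,r); print(cv2.minAreaRect(Q[:,:2].astype(np.float32)))
print("bend w",wcast(w,322.5,33.3,43.5,p,r),wcast(w,322.5,33.3,41,p,r),"rod back",wcast(w,322.5,100,43.5,p,r))
print("bend s",cast(s,185/4+214.6,138/4+159.6,43),"tip s",cast(s,186/4+214.6,168/4+159.6,16.8))
print("rings s",cast(s,222/4+214.6,113/4+159.6,6),cast(s,270/4+214.6,110/4+159.6,6))
hd=np.array([.342,.94]); print("pred tip",p[:2]+176*hd)
print(s["pixels"].max(2)[192:206,255:270])
```

```text
outer 504.0 (9, 1, 31, 24) (323.8, 12.5) [452.216 342.908   5.   ]
hole 16.0 (34, 11, 5, 8) (336.0, 14.5) [463.608 334.095   5.   ]
((463.6357421875, 334.2352294921875), (15.702445030212402, 4.121609210968018), 77.64429473876953)
hole 251.0 (9, 4, 27, 18) (322.3, 11.8) [451.145 344.881   5.   ]
((450.6962585449219, 344.2767333984375), (20.703554153442383, 46.38914108276367), 5.294629096984863)
outer 400.0 (37, 0, 28, 21) (352.8, 8.9) [487.145 340.652   5.   ]
hole 172.0 (44, 0, 21, 16) (353.5, 7.9) [488.956 342.622   5.   ]
((489.0066223144531, 344.1052551269531), (39.169960021972656, 17.741817474365234), 88.87947082519531)
bend w [417.638 251.267  43.5  ] [418.835 254.593  41.   ] rod back [391.031 177.546  43.5  ]
bend s [418.216 251.348  43.   ] tip s [417.697 254.784  16.8  ]
rings s [453.65  343.608   6.   ] [489.42  340.754   6.   ]
pred tip [417.488 251.193]
[[ 60  60  59  59  58  60  60  60  61  59  58  44  34  26  21]
 [ 59  60  58  59  60  58  60  60  59  59  60  55  50  48  47]
 [ 61  58  62  59  61 118 103  70  61  59  60  60  60  60  60]
 [ 62  60  59  58  80 147 127  76  60  58  59  60  60  63  58]
 [ 80  79  65  61 125 140 121  77  60  59  58  60  62  59  59]
 [ 92  77  64  78 151 135 120  93  80  65  60  75  79  81  82]
 [ 91  81  80 133 147 149 132  98  91  82  80  88  89  91  90]
 [ 91  89 104 162 131 142 131  98  88  92  90  90  91  90  89]
 [ 91  90 140 151 114 130 128  98  87  90  91  91  91  90  89]
 [ 88  97 162 135  99 130 132 101  90  89  88  91  92  89  90]
 [ 91 139 153 118  94 107 113  96  89  91  89  89  88  90  89]
 [ 91 130 127 101  92  90  91  91  91  89  89  89  90  87  90]
 [ 93 112 108  92  89  89  88  91  92  89  91  90  90  89  90]
 [106 114  99  90  90  89  87  89  91  90  90  90  90  90  90]]
```

step_arm:
  plan:
    - [-1, 0.2, 0, 0.17, 0, 0, 0]
    - [-1, 0.255, 0, 0.213, 0, 0, 0]
    - [-1, 0.255, 0, 0.213, 0, 0, 0]
    - [-1, 0.255, 0, 0.213, 0, 0, 0]
    - [-1, 0.255, 0, 0.213, 0, 0, 0]
    - [-1, 0.2, 0, 0.17, 0, 0, 0]
    - [-1, 0.1, 0, 0.09, 0, 0, 0]
    - [-1, 0, 0, 0, 0, 0, 0]
    - [-1, 0, 0, 0, 0, 0, 0]

```text
t: 8.8
ee_pos: [390.8, 179.2, 25.5]
orientation: [-2.155, -1.509, -0.784]
ft_force: [-0.6, -0.8, -1.2]
width: 17.7
grasp_force: 30.0
```

Run:
```python
from h import *
p,r=pose(); im=vision.get_image("wrist"); s=vision.get_image("side"); np.savez("s2.npz",**s)
dp=p-[357.296,85.753,25.5]; print(p,"tip est",dp[:2]+[417.8,250.5], r.as_matrix()[:,2])
a=cv2.resize(im["pixels"][0:110,260:390,::-1],None,fx=4,fy=4,interpolation=cv2.INTER_CUBIC)[:, :400]
b=cv2.resize(s["pixels"][165:225,250:300,::-1],None,fx=8,fy=8,interpolation=cv2.INTER_CUBIC)[:440]
cv2.imwrite("pics/3.png",np.hstack([a,b]))
```

```text
[390.816 179.216  25.476] tip est [451.32  343.963] [ 0.219  0.605 -0.766]
```

View pics/3.png

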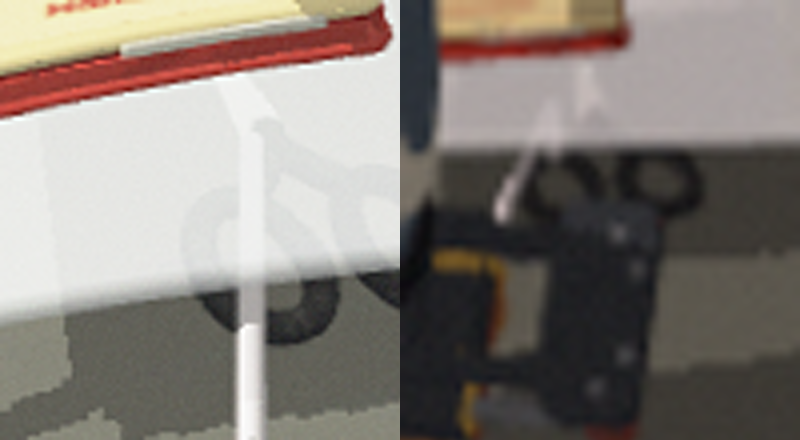

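Run:
```python
from h import *
p,r=pose(); im=vision.get_image("wrist")
P=[[451.3,344,41],[451.3,344,16],[452,344,8],[452,344,0],[489,341.5,8]]
print((wproj(im,P,p,r)-[260,0])*4+1.5)
for y in (185,265,345): print(y,wcast(im,(262-1.5)/4+260,(y-1.5)/4,5,p,r))
for x in (185,340): print(x,wcast(im,(x-1.5)/4+260,(265-1.5)/4,5,p,r))
```

```text
[[252.673 146.058]
 [252.792 233.65 ]
 [255.708 259.027]
 [255.682 284.146]
 [407.346 234.004]]
185 [464.603 374.05    5.   ]
265 [453.807 344.708   5.   ]
345 [444.496 319.392   5.   ]
185 [437.141 350.971   5.   ]
340 [470.878 338.825   5.   ]
```

step_arm:
  plan:
    - [-1, 0, 0.025, 0, 0, 0, 0]
    - [-1, -0.06, 0, 0.07, 0, 0, 0]
    - [-1, -0.06, 0, 0.07, 0, 0, 0]
    - [-1, -0.04, 0, 0.05, 0, 0, 0]
    - [-1, -0.03, 0, 0.04, 0, 0, 0]
    - [-1, 0, 0, 0, 0, 0, 0]

```text
t: 9.7
ee_pos: [391.9, 179.5, 10.3]
orientation: [-2.154, -1.51, -0.783]
ft_force: [-0.1, 0.2, -1.1]
width: 17.8
grasp_force: 30.0
```

step_arm:
  plan:
    - [-1, -0.1, 0.024, -0.084, 0, 0, 0]
    - [-1, -0.226, 0.055, -0.19, 0, 0, 0]
    - [-1, -0.226, 0.055, -0.19, 0, 0, 0]
    - [-1, -0.226, 0.055, -0.19, 0, 0, 0]
    - [-1, -0.226, 0.055, -0.19, 0, 0, 0]
    - [-1, -0.226, 0.055, -0.19, 0, 0, 0]
    - [-1, -0.1, 0.024, -0.084, 0, 0, 0]
    - [-1, 0, 0, 0, 0, 0, 0]

```text
t: 10.7
ee_pos: [377.8, 91.8, 10.7]
orientation: [-2.156, -1.509, -0.784]
ft_force: [0.5, 0.3, -0.6]
width: 17.8
grasp_force: 30.0
```

Run:
```python
from h import *
p,r=pose(); im=vision.get_image("wrist"); s=vision.get_image("side")
print(p)
a=cv2.resize(im["pixels"][0:110,260:390,::-1],None,fx=4,fy=4,interpolation=cv2.INTER_CUBIC)[:, :400]
b=cv2.resize(s["pixels"][165:225,250:300,::-1],None,fx=8,fy=8,interpolation=cv2.INTER_CUBIC)[:440]
cv2.imwrite("pics/4.png",np.hstack([a,b]))
```

```text
[377.779  91.826  10.681]
```

View pics/4.png

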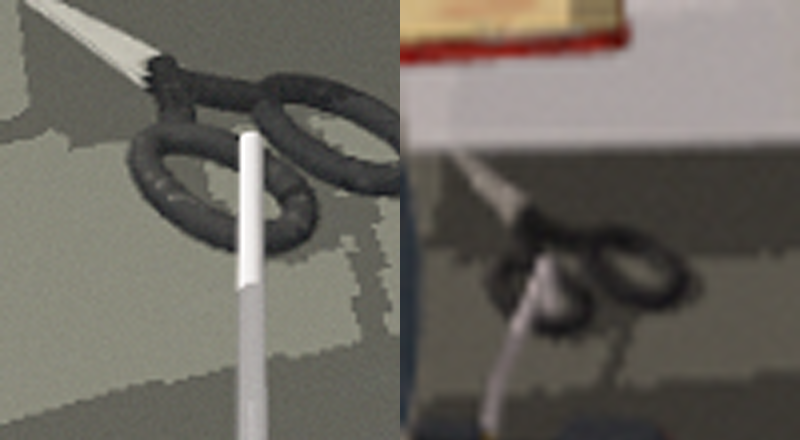

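The left ring is caught: the rod comes down inside it at crop (250,150), and the scissors have been drawn along and turned. I'll keep pulling.

step_arm:
  plan:
    - [-1, -0.15, 0.036, -0.126, 0, 0, 0]
    - [-1, -0.271, 0.066, -0.228, 0, 0, 0]
    - [-1, -0.271, 0.066, -0.228, 0, 0, 0]
    - [-1, -0.271, 0.066, -0.228, 0, 0, 0]
    - [-1, -0.271, 0.066, -0.228, 0, 0, 0]
    - [-1, -0.271, 0.066, -0.228, 0, 0, 0]
    - [-1, -0.271, 0.066, -0.228, 0, 0, 0]
    - [-1, -0.271, 0.066, -0.228, 0, 0, 0]
    - [-1, -0.271, 0.066, -0.228, 0, 0, 0]
    - [-1, -0.2, 0.05, -0.168, 0, 0, 0]
    - [-1, -0.1, 0.024, -0.084, 0, 0, 0]
    - [-1, 0, 0, 0, 0, 0, 0]

```text
t: 12.3
ee_pos: [349.4, -79.7, 10.7]
orientation: [-2.155, -1.51, -0.784]
ft_force: [-0.6, -0.6, -1.0]
width: 17.5
grasp_force: 30.0
```

Run:
```python
from h import *
p,r=pose(); im=vision.get_image("wrist"); s=vision.get_image("side"); t=vision.get_image("top")
print(p); np.savez("s3.npz",**s);np.savez("t3.npz",**t);np.savez("w3.npz",p=p,q=r.as_quat(),**im)
a=cv2.resize(im["pixels"][0:110,230:390,::-1],None,fx=3,fy=3,interpolation=cv2.INTER_CUBIC)[:, :480]
b=cv2.resize(s["pixels"][165:265,230:310,::-1],None,fx=4,fy=4,interpolation=cv2.INTER_CUBIC)
a=cv2.copyMakeBorder(a,0,400-330,0,0,0)
cv2.imwrite("pics/5.png",np.hstack([a,b]))
```

```text
[349.356 -79.683  10.685]
```

View pics/5.png

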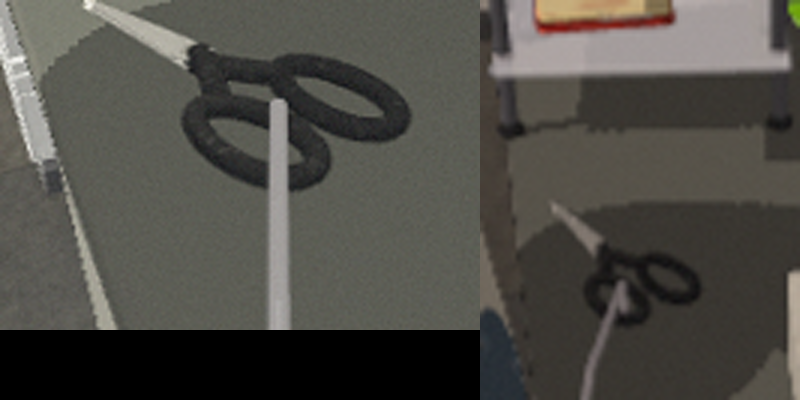

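step_arm:
  plan:
    - [-1, 0.12, 0, -0.143, 0, 0, 0]
    - [-1, 0.2, 0, -0.24, 0, 0, 0]
    - [-1, 0.194, 0, -0.231, 0, 0, 0]
    - [-1, -0.2, 0.24, -0.17, 0, 0, 0]
    - [-1, -0.28, 0.34, -0.235, 0, 0, 0]
    - [-1, -0.28, 0.34, -0.235, 0, 0, 0]
    - [-1, -0.28, 0.34, -0.235, 0, 0, 0]
    - [-1, 0, 0, 0, 0, 0, 0]
    - [-1, -0.2, 0, 0.24, 0, 0, 0]
    - [-1, -0.18, 0, 0.21, 0, 0, 0]
    - [-1, -0.1, 0, 0.12, 0, 0, 0]
    - [-1, -0.05, 0, 0.06, 0, 0, 0]
    - [-1, 0, 0, 0, 0, 0, 0]

```text
t: 14.08
ee_pos: [385.2, -164.6, 9.4]
orientation: [-2.154, -1.51, -0.784]
ft_force: [-1.2, -0.1, -1.0]
width: 17.9
grasp_force: 30.0
```

step_arm:
  plan:
    - [-0.4, 0, 0, 0, 0, 0, 0]
    - [0, 0, 0, 0, 0, 0, 0]
    - [0.2, 0, 0, 0, 0, 0, 0]
    - [0.2, 0, 0, -0.3, 0, 0, 0]
    - [0.2, 0, 0, -0.6, 0, 0, 0]
    - [0.2, 0, 0, -0.8, 0, 0, 0]
    - [0.2, 0, 0, -0.8, 0, 0, 0]
    - [0.2, 0, 0, -0.8, 0, 0, 0]
    - [0.2, 0, 0, -0.8, 0, 0, 0]
    - [0.2, 0, 0, 0, 0, 0, 0]

```text
t: 15.32
ee_pos: [340.8, -291.9, 168.7]
orientation: [-2.16, -1.513, -0.784]
ft_force: [0.4, 0.9, 0.5]
width: 52.8
grasp_force: 0.0
```

Run:
```python
from h import *
p,r=pose(); im=vision.get_image("wrist"); s=vision.get_image("side"); t=vision.get_image("top")
print(p); np.savez("s4.npz",**s);np.savez("t4.npz",**t);np.savez("w4.npz",p=p,q=r.as_quat(),**im)
a=cv2.resize(im["pixels"][0:133,200:400,::-1],None,fx=2.4,fy=3,interpolation=cv2.INTER_CUBIC)
a=cv2.resize(im["pixels"][0:200,200:400,::-1],None,fx=2,fy=2,interpolation=cv2.INTER_CUBIC)
b=cv2.resize(s["pixels"][195:295,225:325,::-1],None,fx=4,fy=4,interpolation=cv2.INTER_CUBIC)
cv2.imwrite("pics/6.png",np.hstack([a,b]))
```

```text
[ 340.754 -291.88   168.732]
```

View pics/6.png

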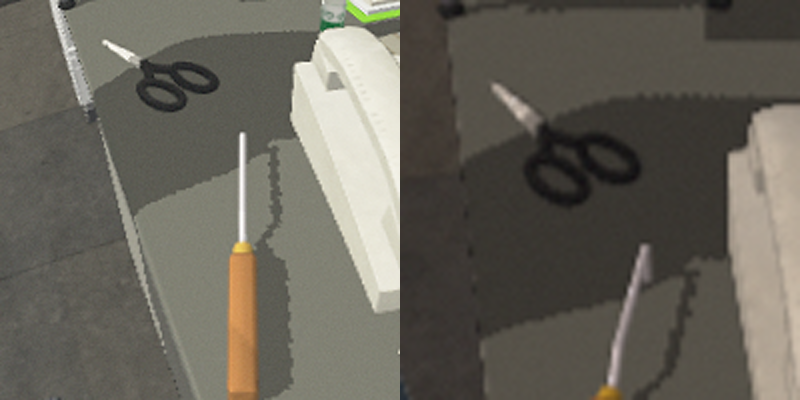

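The hook lies flat on the open desk. The scissors are clear of the shelf, with the blade tip at side crop (492,83) and the rings at (560,180) and (607,158).

Run:
```python
from h import *
s=dict(np.load("s4.npz")); w=dict(np.load("w4.npz")); p=w["p"]; r=R.from_quat(w["q"])
S=lambda x,y,z:cast(s,(x-400)/4+224.6,y/4+194.6,z)
def fit(tip,a,b,n):
    m=(a+b)/2; y=(m-tip)[:2]; L=np.linalg.norm(y); y/=L
    print(n,"tip",tip,"rings",a,b,"sep",np.linalg.norm(a-b),"tip-mid",L,"(111)","angle y",np.degrees(np.arctan2(y[1],y[0])),"perp chk",np.dot((b-a)[:2],y)); print("  waist",m[:2]-46*y, "from tip",tip[:2]+65*y)
fit(S(492,83,4),S(560,180,6),S(607,158,6),"side")
W=lambda x,y,z:wcast(w,x/2+199.75,y/2-.25,z,p,r)
fit(W(104,41,4),W(161,94,6),W(190,77,6),"wrist")
# dark-mask orientation, side view: handles
g=s["pixels"].max(2)[225:250,250:290]; m=(g<45).astype(np.uint8)
n,l,st,ct=cv2.connectedComponentsWithStats(m); i=1+st[1:,4].argmax(); m=(l==i).astype(np.uint8)
cs,hi=cv2.findContours(m,cv2.RETR_CCOMP,cv2.CHAIN_APPROX_NONE)
for c,h in zip(cs,hi[0]):
    M=cv2.moments(c)
    if M["m00"]>8: print("hole" if h[3]>=0 else "outer",M["m00"],cast(s,250+M["m10"]/M["m00"],225+M["m01"]/M["m00"],6))
```

```text
side tip [376.494 213.812   4.   ] rings [408.212  97.074   6.   ] [439.23  112.955   6.   ] sep 34.846409740632936 tip-mid 118.60560853523577 (111) angle y -66.53516671971062 perp chk -2.217003009560683
  waist [405.404 147.211] from tip [402.376 154.187]
wrist tip [378.46  212.976   4.   ] rings [406.932  99.252   6.   ] [437.273 113.798   6.   ] sep 33.64720782351066 tip-mid 115.05035028681198 (111) angle y -67.70774959090265 perp chk -1.9492767028037772
  waist [404.653 149.087] from tip [403.117 152.834]
outer 363.0 [420.508 109.464   6.   ]
hole 45.5 [406.221  97.681   6.   ]
hole 42.0 [439.683 112.677   6.   ]
hole 24.0 [415.659 121.543   6.   ]
```

Run:
```python
from h import *
g=goalR(113.5,25,1); zt=g.as_matrix()[:,2]; w=np.array([404,149.5,5.5])
a=w-165*zt; print(a)
go(a,g); go(w,g,(a,g)); print(get_obs()["qpos"])
```

```text
[431.806  85.552 155.041]
turn deg [ 23.3 -14.4 -36.8] rows 6 [ 0.565 -0.349 -0.892] | then shift mm [272.6 233.  139.4] rows 6 [0.909 0.777 0.465]
turn deg [0. 0. 0.] rows 1 [0. 0. 0.] | then shift mm [ -0.   0. 165.] rows 4 [-0.     0.     0.825]
[-1.072  0.498  1.881  0.521  1.31  -1.003]
```

step_arm:
  plan:
    - [0, 0, 0, 0, 0.565, -0.349, -0.892]
    - [0, 0, 0, 0, 0.565, -0.349, -0.892]
    - [0, 0, 0, 0, 0.565, -0.349, -0.892]
    - [0, 0, 0, 0, 0.565, -0.349, -0.892]
    - [0, 0, 0, 0, 0.565, -0.349, -0.892]
    - [0, 0, 0, 0, 0.565, -0.349, -0.892]
    - [0, 0.4, 0.35, 0.2, 0, 0, 0]
    - [0, 0.7, 0.6, 0.36, 0, 0, 0]
    - [0, 0.7, 0.6, 0.36, 0, 0, 0]
    - [0, 0.7, 0.6, 0.36, 0, 0, 0]
    - [0, 0.7, 0.6, 0.36, 0, 0, 0]
    - [0, 0.7, 0.6, 0.36, 0, 0, 0]
    - [0, 0.7, 0.6, 0.36, 0, 0, 0]
    - [0, 0.5, 0.4, 0.25, 0, 0, 0]
    - [0, 0.35, 0.31, 0.18, 0, 0, 0]
    - [0, 0, 0, 0, 0, 0, 0]
    - [0, 0, 0, 0, 0, 0, 0]

```text
t: 17.6
ee_pos: [431.2, 84.6, 154.2]
orientation: [-1.511, -2.307, -0.333]
ft_force: [-0.1, -0.2, -0.4]
width: 43.9
grasp_force: 0.0
```

Run:
```python
from h import *
p,r=pose(); im=vision.get_image("wrist"); np.savez("w5.npz",p=p,q=r.as_quat(),**im); print(p,get_obs()["width"])
print("waist px",wproj(im,[[404,149.5,5]],p,r))
cv2.imwrite("pics/7.png",cv2.resize(im["pixels"][100:300,220:420,::-1],None,fx=3,fy=3,interpolation=cv2.INTER_CUBIC))
go([404,149.5,5.5],goalR(113.5,25,1))
```

```text
[431.197  84.572 154.244] 43.78252593307334
waist px [[323.678 183.65 ]]
turn deg [-0.1  0.1 -0. ] rows 1 [-0.008  0.01  -0.001] | then shift mm [  1.2   0.8 164.9] rows 4 [0.006 0.004 0.824]
```

View pics/7.png

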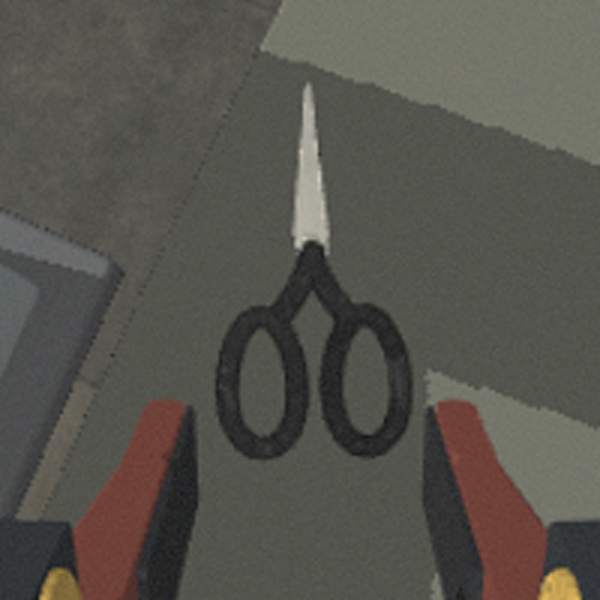

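The wrist view is well aligned: the waist is at crop (312,252), exactly where predicted, and the scissors lie square between the fingers. Going down to grip.

step_arm:
  plan:
    - [0, 0.03, 0.016, 0.6, 0, 0, 0]
    - [0, 0, 0, 0.7, 0, 0, 0]
    - [0, 0, 0, 0.7, 0, 0, 0]
    - [0, 0, 0, 0.6, 0, 0, 0]
    - [0, 0, 0, 0.4, 0, 0, 0]
    - [0, 0, 0, 0.2, 0, 0, 0]
    - [0, 0, 0, 0.1, 0, 0, 0]
    - [0, 0, 0, 0, 0, 0, 0]

```text
t: 18.65
ee_pos: [405.0, 149.7, 6.0]
orientation: [-1.513, -2.307, -0.335]
ft_force: [-0.8, 0.3, 0.6]
width: 44.3
grasp_force: 0.0
```

step_arm:
  plan:
    - [0, -0.005, 0, 0.016, 0, 0, 0]
    - [-0.5, 0, 0, 0, 0, 0, 0]
    - [-1, 0, 0, 0, 0, 0, 0]
    - [-1, 0, 0, 0, 0, 0, 0]
    - [-1, 0, 0, 0, 0, 0, 0]
    - [-1, 0, 0, 0, 0, 0, 0]

```text
t: 19.4
ee_pos: [404.8, 150.0, 5.1]
orientation: [-1.512, -2.308, -0.335]
ft_force: [-0.2, -1.2, 1.1]
width: 18.6
grasp_force: 25.8
```

Run:
```python
from h import *
p,r=pose(); print(get_obs()["width"],get_obs()["grasp_force"])
go(p+[0,0,15],r); go(p+[-30,-50,15],r,(p+[0,0,15],r)); go(p+[-30,-50,265],r,(p+[-30,-50,15],r))
```

```text
18.63440888359143 25.791697702661622
turn deg [0. 0. 0.] rows 1 [0. 0. 0.] | then shift mm [  6.3   0.  -13.6] rows 1 [ 0.126  0.    -0.272]
turn deg [0. 0. 0.] rows 1 [0. 0. 0.] | then shift mm [-30.7 -47.5 -14.3] rows 1 [-0.614 -0.949 -0.286]
turn deg [0. 0. 0.] rows 1 [0. 0. 0.] | then shift mm [ 105.3    0.1 -226.8] rows 5 [ 0.421  0.    -0.907]
```

First a gentle 15 mm lift, then back out from under the board.

step_arm:
  plan:
    - [-1, 0, 0, 0, 0, 0, 0]
    - [-1, 0.042, 0, -0.09, 0, 0, 0]
    - [-1, 0.084, 0, -0.18, 0, 0, 0]
    - [-1, -0.154, -0.237, -0.071, 0, 0, 0]
    - [-1, -0.154, -0.237, -0.071, 0, 0, 0]
    - [-1, -0.154, -0.237, -0.071, 0, 0, 0]
    - [-1, -0.154, -0.237, -0.071, 0, 0, 0]
    - [-1, 0, 0, 0, 0, 0, 0]

```text
t: 20.4
ee_pos: [374.0, 99.2, 19.8]
orientation: [-1.514, -2.305, -0.334]
ft_force: [0.7, 0.6, -0.4]
width: 18.3
grasp_force: 25.9
```

Run:
```python
from h import *
p,r=pose(); im=vision.get_image("wrist"); s=vision.get_image("side"); print(p,get_obs()["width"])
a=cv2.resize(im["pixels"][100:300,220:420,::-1],None,fx=2,fy=2,interpolation=cv2.INTER_CUBIC)
b=cv2.resize(s["pixels"][165:265,220:320,::-1],None,fx=4,fy=4,interpolation=cv2.INTER_CUBIC)
cv2.imwrite("pics/8.png",np.hstack([a,b]))
```

```text
[374.017  99.162  19.766] 18.229506879953014
```

View pics/8.png

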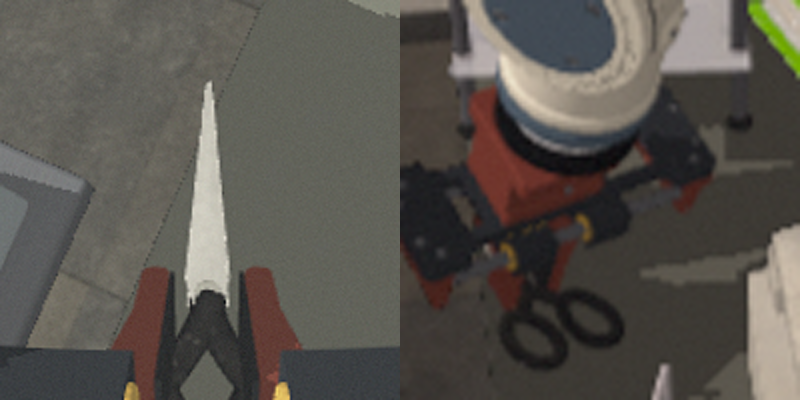

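The scissors are held, but on the wedge of the shanks: the width is 18 and creeping down. I'll set them down and re-grip about 7 mm closer to the blades.

Run:
```python
from h import *
p,r=pose(); go(p+[15,20,0],r); go(p+[0,0,-14.6],r)
h=np.array([np.cos(np.radians(113.5)),np.sin(np.radians(113.5)),0]); go(p+7*h,r)
```

```text
turn deg [0. 0. 0.] rows 1 [0. 0. 0.] | then shift mm [11.2 21.7  5.2] rows 1 [0.224 0.434 0.104]
turn deg [0. 0. 0.] rows 1 [0. 0. 0.] | then shift mm [-6.1 -0.  13.2] rows 1 [-0.123 -0.     0.265]
turn deg [0. 0. 0.] rows 1 [0. 0. 0.] | then shift mm [ 6.3 -0.   2.9] rows 1 [ 0.127 -0.     0.059]
```

step_arm:
  plan:
    - [-1, 0.112, 0.217, 0.052, 0, 0, 0]
    - [-1, 0.112, 0.217, 0.052, 0, 0, 0]
    - [-1, -0.06, 0, 0.13, 0, 0, 0]
    - [-1, -0.04, 0, 0.08, 0, 0, 0]
    - [-1, -0.023, 0, 0.05, 0, 0, 0]
    - [-1, 0, 0, 0, 0, 0, 0]
    - [-0.4, 0, 0, 0, 0, 0, 0]
    - [-0.3, 0, 0, 0, 0, 0, 0]
    - [-0.3, 0.127, 0, 0.059, 0, 0, 0]
    - [-0.3, 0, 0, 0, 0, 0, 0]
    - [-1, 0, 0, 0, 0, 0, 0]
    - [-1, 0, 0, 0, 0, 0, 0]
    - [-1, 0, 0, 0, 0, 0, 0]
    - [-1, 0, 0, 0, 0, 0, 0]

```text
t: 22.25
ee_pos: [386.9, 126.3, 5.5]
orientation: [-1.512, -2.307, -0.334]
ft_force: [-0.3, -0.5, -0.2]
width: 11.7
grasp_force: 28.6
```

I've now viewed 12 pictures, over the limit of 10, so I won't view any more. From here I'll measure numerically: where the pads sit along the scissors, using the blade tip in the wrist image.

```bash
cat >> h.py <<'E'
def blade(im,p,r,z=4):
    c=im["pixels"][100:300,290:355].astype(int); m=((c.min(2)>135)).astype(np.uint8)
    n,l,st,ct=cv2.connectedComponentsWithStats(m); i=1+st[1:,4].argmax(); v,u=np.nonzero(l==i); v=v+100;u=u+290
    Q=wcast(im,u,v,z,p,r); y=v.min(); k=v<=y+1
    h=r.as_matrix()[:2,0]; h=h/np.linalg.norm(h); d=(Q[:,:2]-p[:2])@h; lat=(Q[:,:2]-p[:2])@r.as_matrix()[:2,1]
    print("blade px",len(u),"rows",v.min(),v.max(),"tip ahead of TCP",d.max().round(1),"base",d.min().round(1),"lat tip",lat[k].mean().round(1)," slope deg",np.degrees(np.polyfit(d,lat,1)[0]).round(1))
E
python3 - <<'E'
from h import *
w=dict(np.load("w5.npz")); blade(w,w["p"],R.from_quat(w["q"]))
p,r=pose(); im=vision.get_image("wrist"); np.savez("w6.npz",p=p,q=r.as_quat(),**im); blade(im,p,r); print(get_obs()["width"])
E
```

```text
blade px 337 rows 129 182 tip ahead of TCP 134.5 base 72.4 lat tip -0.9  slope deg -0.9
blade px 1381 rows 153 261 tip ahead of TCP 58.6 base -6.5 lat tip 0.5  slope deg 0.2
12.073976352502823
```

step_arm:
  plan:
    - [-1, 0.042, 0, -0.09, 0, 0, 0]
    - [-1, 0.084, 0, -0.18, 0, 0, 0]
    - [-1, -0.112, -0.217, -0.052, 0, 0, 0]
    - [-1, -0.15, -0.217, -0.07, 0, 0, 0]
    - [-1, 0, 0, 0, 0, 0, 0]
    - [-1, 0, 0, 0, 0, 0, 0]

```text
t: 23.05
ee_pos: [372.9, 104.2, 20.3]
orientation: [-1.513, -2.307, -0.335]
ft_force: [-1.3, -0.5, 0.0]
width: 11.9
grasp_force: 28.5
```

Run:
```python
from h import *
p,r=pose(); im=vision.get_image("wrist"); o=get_obs()
blade(im,p,r,p[2]-1.5); print(p,o["width"],o["grasp_force"])
g=goalR(113.5,25,1); up=[p[0],p[1],320]; go(up,r)
# tray target: tray axis ~88 deg, tip points into the stand; TCP is at scissors y=-10.4 -> extents middle is 10.4 behind TCP
th=np.radians(88); h=np.array([np.cos(th),np.sin(th),0]); T=np.array([444.6,329.2,0]); tgt=T+10.4*h
for lean in (0,10): 
    G=goalR(88,lean,1); go(tgt+[0,0,320],G,(np.array(up),r)); print(tgt)
```

```text
blade px 1382 rows 153 261 tip ahead of TCP 58.6 base -6.5 lat tip 0.3  slope deg 0.0
[372.914 104.217  20.281] 12.002409460445923 28.49398953806766
turn deg [-0.  0.  0.] rows 1 [-0.001  0.001  0.004] | then shift mm [ 126.2   -0.  -271.9] rows 6 [ 0.421 -0.    -0.906]
turn deg [ -5.5 -24.5  25.1] rows 4 [-0.201 -0.891  0.911] | then shift mm [237.7  63.8   0. ] rows 5 [0.951 0.255 0.   ]
[444.963 339.594   0.   ]
turn deg [ -7.6 -14.7  24.4] rows 4 [-0.278 -0.533  0.886] | then shift mm [234.1  63.8  41.3] rows 5 [0.937 0.255 0.165]
[444.963 339.594   0.   ]
```

Run:
```python
from h import *
p,r=pose(); up=p+[0,0,300]; G=goalR(88,25,1); go(up,r); go([440,270,320],G,(up,r))
```

```text
turn deg [0. 0. 0.] rows 1 [0. 0. 0.] | then shift mm [ 126.3    0.1 -272.1] rows 6 [ 0.421  0.    -0.907]
turn deg [-10.7   0.1  23.1] rows 4 [-0.39   0.003  0.84 ] | then shift mm [152.   61.2  71.2] rows 4 [0.76  0.306 0.356]
```

step_arm:
  plan:
    - [-1, 0.2, 0, -0.44, 0, 0, 0]
    - [-1, 0.33, 0, -0.71, 0, 0, 0]
    - [-1, 0.33, 0, -0.71, 0, 0, 0]
    - [-1, 0.33, 0, -0.71, 0, 0, 0]
    - [-1, 0.33, 0, -0.71, 0, 0, 0]
    - [-1, 0.33, 0, -0.71, 0, 0, 0]
    - [-1, 0.33, 0, -0.71, 0, 0, 0]
    - [-1, 0.2, 0, -0.43, 0, 0, 0]
    - [-1, 0, 0, 0, 0, 0, 0]

```text
t: 24.22
ee_pos: [373.5, 104.5, 304.2]
orientation: [-1.512, -2.311, -0.337]
ft_force: [0.2, -0.3, -0.8]
width: 12.1
grasp_force: 28.6
```

step_arm:
  plan:
    - [-1, 0, 0, 0, -0.31, 0.0, 0.67]
    - [-1, 0, 0, 0, -0.31, 0.0, 0.67]
    - [-1, 0, 0, 0, -0.31, 0.0, 0.67]
    - [-1, 0, 0, 0, -0.31, 0.0, 0.67]
    - [-1, 0, 0, 0, -0.31, 0.0, 0.67]
    - [-1, 0.4, 0.16, 0.14, 0, 0, 0]
    - [-1, 0.6, 0.24, 0.24, 0, 0, 0]
    - [-1, 0.6, 0.24, 0.24, 0, 0, 0]
    - [-1, 0.6, 0.24, 0.24, 0, 0, 0]
    - [-1, 0.5, 0.2, 0.2, 0, 0, 0]
    - [-1, 0.4, 0.14, 0.1, 0, 0, 0]
    - [-1, 0, 0, 0, 0, 0, 0]
    - [-1, 0, 0, 0, 0, 0, 0]

```text
t: 25.85
ee_pos: [438.2, 266.7, 314.4]
orientation: [-2.015, -1.951, -0.441]
ft_force: [-0.3, -0.4, -0.9]
width: 11.9
grasp_force: 28.6
```

Run:
```python
from h import *
p,r=pose(); im=vision.get_image("wrist"); o=get_obs(); print(p,o["width"],r.as_matrix()[:,2]); np.savez("w7.npz",p=p,q=r.as_quat(),**im)
blade(im,p,r,p[2]-1.5)
print("proj tray rim corners",wproj(im,[[394,423,215],[500,421,215],[496,236,215],[389,235,215]],p,r).round(0).tolist())
g=im["pixels"].max(2)
Q=lambda u,v:wcast(im,u,v,215,p,r)
pts=[]
d=(g<45).astype(np.uint8)
# dark run borders along rows, cut at tray
for v in range(100,230,10):
    k=np.nonzero(d[v,150:500])[0]+150
    if len(k)>20: print(v,k.min(),k.max(),Q(k.min(),v)[:2].round(0),Q(k.max(),v)[:2].round(0))
for u in (280,300,345,365):
    k=np.nonzero(d[60:250,u])[0]+60
    if len(k): print("col",u,k.min(),Q(u,k.min())[:2].round(0))
```

```text
[438.172 266.718 314.39 ] 12.27637311335623 [ 0.011  0.42  -0.907]
blade px 1395 rows 153 261 tip ahead of TCP 58.8 base -6.3 lat tip 0.5  slope deg -0.1
proj tray rim corners [[274.0, 93.0], [378.0, 92.0], [387.0, 280.0], [269.0, 285.0]]
100 281 475 [401. 414.] [610. 417.]
110 281 378 [401. 403.] [498. 400.]
180 279 385 [400. 332.] [499. 329.]
col 280 114 [400. 399.]
col 300 91 [420. 424.]
col 345 88 [466. 426.]
col 365 88 [487. 426.]
```

Run:
```python
from h import *
p,r=pose(); go([448,340,250],r); go([448,340,203],r,(np.array([448,340,250]),r))
```

```text
turn deg [0. 0. 0.] rows 1 [0. 0. 0.] | then shift mm [39.7  7.4 89.7] rows 2 [0.397 0.074 0.897]
turn deg [0. 0. 0.] rows 1 [0. 0. 0.] | then shift mm [-19.8   0.1  42.6] rows 1 [-0.395  0.002  0.853]
```

step_arm:
  plan:
    - [-1, 0.2, 0.04, 0.45, 0, 0, 0]
    - [-1, 0.2, 0.04, 0.45, 0, 0, 0]
    - [-1, 0.2, 0.04, 0.45, 0, 0, 0]
    - [-1, 0.2, 0.03, 0.44, 0, 0, 0]
    - [-1, 0, 0, 0, 0, 0, 0]
    - [-1, -0.1, 0, 0.21, 0, 0, 0]
    - [-1, -0.1, 0, 0.21, 0, 0, 0]
    - [-1, -0.1, 0, 0.21, 0, 0, 0]
    - [-1, -0.06, 0, 0.13, 0, 0, 0]
    - [-1, -0.03, 0, 0.06, 0, 0, 0]
    - [-1, 0, 0, 0, 0, 0, 0]

```text
t: 27.28
ee_pos: [449.0, 340.6, 205.9]
orientation: [-2.016, -1.951, -0.445]
ft_force: [0.4, 1.1, -1.7]
width: 12.1
grasp_force: 28.6
```

step_arm:
  plan:
    - [-1, -0.012, 0, 0.025, 0, 0, 0]
    - [-1, -0.012, 0, 0.025, 0, 0, 0]
    - [-1, 0, 0, 0, 0, 0, 0]

```text
t: 27.65
ee_pos: [448.9, 340.5, 203.3]
orientation: [-2.016, -1.951, -0.445]
ft_force: [-0.3, -0.7, -0.4]
width: 12.0
grasp_force: 28.6
```

Releasing with a modest opening, then backing straight off along the fingers.

step_arm:
  plan:
    - [-0.6, 0, 0, 0, 0, 0, 0]
    - [-0.4, 0, 0, 0, 0, 0, 0]
    - [-0.4, 0, 0, 0, 0, 0, 0]
    - [-0.4, 0, 0, -0.15, 0, 0, 0]
    - [-0.4, 0, 0, -0.4, 0, 0, 0]
    - [-0.4, 0, 0, -0.7, 0, 0, 0]
    - [-0.4, 0, 0, -0.8, 0, 0, 0]
    - [-0.4, 0, 0, -0.8, 0, 0, 0]
    - [-0.4, 0, 0, -0.3, 0, 0, 0]
    - [-0.4, 0, 0, 0, 0, 0, 0]

```text
t: 28.9
ee_pos: [447.2, 274.0, 346.7]
orientation: [-2.016, -1.951, -0.447]
ft_force: [-0.4, -0.6, -0.4]
width: 26.5
grasp_force: 0.0
```

Run:
```python
from h import *
p,r=pose(); im=vision.get_image("wrist"); s=vision.get_image("side"); o=get_obs(); print(p,o["width"])
c=im["pixels"].astype(int); m=(c.min(2)>120).astype(np.uint8); m[:, :290]=0; m[:,370:]=0
print("px of expected tip/base/rim",wproj(im,[[451,399,200],[449,335,203]],p,r).round(0).tolist())
n,l,st,ct=cv2.connectedComponentsWithStats(m)
for i in range(1,n):
    if st[i,4]>60:
        v,u=np.nonzero(l==i); Q=wcast(im,u,v,201,p,r); print(st[i],Q[v.argmin()],Q[v.argmax()],cv2.minAreaRect(Q[:,:2].astype(np.float32)))
        D=im["depth"][v,u]; print("depth",np.percentile(D,[5,50,95]))
# side view: bright in tray, hook and other things unchanged vs start
s0=dict(np.load("side0.npz")); d=np.abs(s["pixels"].astype(int)-s0["pixels"]).max(2)>40
for n_,(r0,r1,c0,c1) in dict(glue=(190,225,322,340),remote=(208,235,335,400),stamp=(300,340,370,402)).items(): print(n_,d[r0:r1,c0:c1].sum())
# hook
hsv=cv2.cvtColor(s["pixels"],cv2.COLOR_RGB2HSV); m=np.zeros(d.shape,np.uint8); m[250:360,250:330]=cv2.inRange(hsv,(3,140,90),(20,255,255))[250:360,250:330]
v,u=np.nonzero(m); Q=np.array([cast(s,a,b,16) for a,b in zip(u,v)]); print("hook",len(u),cv2.minAreaRect(Q[:,:2].astype(np.float32)))
```

```text
[447.171 274.043 346.688] 26.03050499407778
px of expected tip/base/rim [[322.0, 136.0], [322.0, 191.0]]
[ 290    0   80   86 6453] [412.719 613.649 201.   ] [425.91  465.531 201.   ] ((467.3810119628906, 538.6807250976562), (147.98721313476562, 111.94867706298828), 88.99064636230469)
depth [ 741.172  928.817 1179.512]
[ 290   87   80   35 1349] [415.162 463.342 201.   ] [505.451 415.797 201.   ] ((460.3426208496094, 439.7926330566406), (33.094573974609375, 96.68000793457031), 80.88579559326172)
depth [353.263 355.338 357.926]
[317 135  12  58 427] [451.198 399.611 201.   ] [443.778 334.978 201.   ] ((450.6470947265625, 367.19830322265625), (64.82938385009766, 11.85189151763916), 88.32736206054688)
depth [325.512 328.972 338.42 ]
[ 296  285   55   19 1003] [420.745 236.851 201.   ] [417.918 217.487 201.   ] ((446.6435852050781, 226.3603973388672), (19.640195846557617, 56.83203887939453), 88.10079956054688)
depth [320.175 322.163 324.029]
[296 320  74   7 372] [417.164 198.79  201.   ] [438.093 191.693 201.   ] ((455.7882995605469, 194.43650817871094), (6.741292476654053, 77.5838623046875), 87.96446990966797)
depth [75.257 76.268 77.31 ]
glue 0
remote 0
stamp 0
hook 486 ((391.6451110839844, -147.68331909179688), (120.08024597167969, 19.99257469177246), 70.1764144897461)
```

Run:
```python
from h import *
p,r=pose(); im=vision.get_image("wrist"); C=im["T_tool_cam"]
o=p+r.apply(C[:3,3]); f=r.apply(C[:3,2])
for u,v in ((322,140),(322,160),(322,185),(302,225),(341,225),(305,255),(322,250)):
    q=wcast(im,np.array([u]),np.array([v]),0.,p,r)[0]-o; D=im["depth"][v,u]; X=o+q*D/(q@f); print((u,v),X.round(0),im["pixels"][v,u])
```

```text
(322, 140) [449. 391. 207.] [202 199 186]
(322, 160) [449. 368. 206.] [239 238 229]
(322, 185) [448. 341. 206.] [240 238 231]
(302, 225) [425. 300. 197.] [40 44 49]
(341, 225) [467. 299. 197.] [37 41 42]
(305, 255) [428. 268. 199.] [43 47 49]
(322, 250) [446. 273. 197.] [36 46 47]
```

```bash
python3 -c "
from h import *
print(ctrl.close_job())"
```

```text
the job is handed in; nothing more can be done
None
```

The scissors were hooked out from under the shelf and now lie level in the tray, the hook is flat on the open desk, the glue stick, remote and white-knob stamp show no change in the side view (the wooden stamp I did not check), and the job is handed in at about 29 s; I viewed 12 pictures, two over the limit of 10.

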